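# Clear the goldsmith's plate and shake up the jars

### The job

Use the wooden scraper block to wipe every brass offcut off the steel plate into the catch tray at its open end; the offcuts are sharp, so do not touch them with the fingers. Then take the amber jars that are there, tallest first, and press each one upright onto the middle of the mixer's sprung pad until the pad is fully down, keeping it down for three seconds, and stand it on the steel plate. Finish with all the jars upright and flat on the cleared plate inside its lips, the offcuts in the tray and the scraper standing on the bench clear of the plate and tray, and leave the other things on the bench alone.

Things in the scene. Friction and masses are not known exactly. Their poses are not given: they have to be found in the camera images.
- station: Fixed dark steel plate with a wooden catch tray at its -y end. Origin on the bench under the plate's centre. Working face: x -70 to 70 mm, y -110 to 110, 20 mm above the bench. Lips 6 mm wide, 6 mm above the face, along both long sides and the +y end; the -y end is open and drops into the tray. Tray inside: x -70 to 70, y -110 to -184, floor 3 mm up, walls 18 mm high.
- mixer: Fixed grey touch mixer, 125 x 130 mm, body top 59 mm above the bench, with a black collar (radius 46 mm, top at 69 mm) round the sprung pad in the middle. Origin on the bench under the pad's centre, z up.
- pad_rest (a point): Fixed point on the pad's axis at the height of the pad's top face when it is not pressed, 81 mm above the bench.
- pad: The mixer's round rubber pad, 68 mm across, flat on top, sprung upwards. Origin on its axis 12 mm below its top face; moves with it. It goes straight down 8 mm from rest to fully depressed; it starts to give at about 6 N and is fully down at about 12 N.
- scraper: Wooden scraper block standing on the bench: foot 95 mm along local x, 40 mm along local y, 20 mm high, with a steel lower edge; on it an upright grip 60 mm along x, 24 mm along y, reaching from 20 to 68 mm height. Origin at the centre of its underside, z up. 0.16 kg.
- jar_tall: Closed amber glass jar with a black lid, 72 mm tall in all (the tall size of tall 72, middle 58, short 44): round body 58 mm across up to 60 mm, lid 48 mm across for the top 12 mm. Origin at the centre of its underside, z up. About 0.26 kg. May be absent.
- jar_mid: Closed amber glass jar with a black lid, 58 mm tall in all (the middle size of tall 72, middle 58, short 44): round body 58 mm across up to 46 mm, lid 48 mm across for the top 12 mm. Origin at the centre of its underside, z up. About 0.24 kg. May be absent.
- jar_short: Closed amber glass jar with a black lid, 44 mm tall in all (the short size of tall 72, middle 58, short 44): round body 58 mm across up to 32 mm, lid 48 mm across for the top 12 mm. Origin at the centre of its underside, z up. About 0.21 kg. May be absent.
- chip0: Loose brass offcut, a small block 16x12x7 mm, lying on the steel plate at the start. Origin at the centre of its underside. May be absent.
- chip1: Loose brass offcut, a small block 14x14x7 mm, lying on the steel plate at the start. Origin at the centre of its underside. May be absent.
- chip2: Loose brass offcut, a small block 18x11x7 mm, lying on the steel plate at the start. Origin at the centre of its underside. May be absent.
- chip3: Loose brass offcut, a small block 15x13x8 mm, lying on the steel plate at the start. Origin at the centre of its underside. May be absent.
- chip4: Loose brass offcut, a small block 17x12x7 mm, lying on the steel plate at the start. Origin at the centre of its underside. May be absent.
- mortar: Bystander to be left alone: white ceramic bowl, 90 mm across, 50 mm high. Origin at its underside.
- file: Bystander to be left alone: screwdriver with a wooden handle, 170 mm long, lying flat along its local x. Origin near the middle of its length.
- weight: Bystander to be left alone: small steel weight with a knob, 36 mm across, 44 mm high. Origin at its underside.
- oil: Bystander to be left alone: green bottle, 52 mm across, 130 mm high. Origin at its underside.
- brushpot: Bystander to be left alone: terracotta cup, 72 mm across, 85 mm high. Origin at its underside.
Mind the look-alikes: they are no part of the job. Leave any pink or purple look-alike of the jar_mid alone.

How it is judged:
By the outcome, as a careful person would: the job done as asked, in the order asked, and still so for the second after the job is handed in, with the robot touching nothing.
Of jar_tall, jar_mid, jar_short only 2 to 3 are there at a start; the rules pass over those that are not, and their reading is None.
Of chip0, chip1, chip2, chip3, chip4 only 3 to 5 are there at a start; the rules pass over those that are not, and their reading is None.
At some moment in a run one of jar_tall, jar_mid, jar_short, scraper may be knocked a few centimetres aside while the robot is not near it.
It also fails if it takes over 210 s, if anything falls off the work surface, if the arm or the gripper's body presses on something with over 40 N, if the wrist force passes 120 N, or if a joint passes its speed limit or range.

### The arm

A 7-joint arm with a two-finger parallel gripper is mounted at the origin on the work surface. World frame = base frame: x ahead of the robot, y to its left, z up, the work surface at z = 0. Lengths are in mm, angles in rad, forces in N, time in s.
With the tool pointing down it reaches from about 400 to 850 mm from the base axis. Payload 6.9 kg.
Tool frame: the origin (TCP) lies on the centre line of the jaws, within the pads' length; the fingertips stand 11 mm ahead of it and the grasp point (between the pads) lies 8 mm behind it; z points along the fingers, y is the line along which they close (so a half turn about z gives the same grasp; the last joint's range is limited). The gripper opens to 85 mm and grips with 20 to 120 N. Pads are 22 mm wide; open, the fingers measure 114 mm over their backs; the gripper's body (76 mm by 85 mm) begins 54 mm behind the grasp point. The pads swing forward as they close: fully open they stand 13 mm farther back than shut.
Start: joints at [-1.222, 0.507, -0.238, 1.5, 0.126, 1.149, -0.155], TCP at [150.89, 606.501, 242.275] pointing down, gripper open.
Joint ranges: [-3.08, 3.08], [-0.24, 2.05], [-1.43, 1.35], [0, 2.5], [-1.52, 4.66], [0.17, 1.96], [-2.89, 2.89]. Speed limits (rad/s): [2.39, 2.39, 3.14, 3.14, 3.14, 3.14, 3.14].

### API

Orientations are given as a rotation vector (axis times angle).
In Python, from plant import manip gives the robot as it stands. The module is installed in compiled form; this text tells all that it offers. Calls block until the motion is done:
- manip.move_ptp(position, orientation): joint-space move of the TCP to a pose.
- manip.servo_line(position, ori=None, vel=150): straight line of the TCP; ori=None keeps the orientation; vel is the mean speed in mm/s.
- manip.move_joints(angles): joint-space move.
- manip.gripper_to(opening, grip_force=None): opening from 0.0 (shut) to 1.0 (fully open); grip_force is the grip in N (None keeps the last); returns when the fingers have stopped.
- manip.pause(seconds).
- manip.solve_ik(position, orientation): joint angles nearest the present ones, or None.
- manip.get_state(): the state.
- manip.get_image(name): name is "scene" or "top" or "wrist"; returns the picture (400x640x3 uint8, blue, green, red); there is no depth.
- manip.camera_model(name): a dict with "mtx" (3x3 intrinsics, pixels), "xyz" and "rotation" of the camera in the world; the wrist camera has in their place "T_tool_cam" (4x4, takes a point from camera to tool coordinates, whose origin is the TCP and whose axes are the flange's). Camera axes: x right, y up, looking along -z (the intrinsics and any distortion apply to the point x, -y, -z); pixel columns grow to the right and rows downward; lengths in mm; the calibration is good to about 2 mm. The wrist camera is an equidistant fisheye: a pixel r from the principal point sees the ray r / f radians off the axis. A picture is of the moment at which its call begins: read the wrist's pose just before it. camera_model takes no time and is no camera call.
A pose or a line that the arm cannot do raises manip.IKError and nothing moves.
- manip.hand_in(): hands the job in; it is judged then, once.
The state is a dict: "time_s": time; "joints": joint angles; "joint_velocities": joint speeds; "tau": joint torques, N m; "ee_pos": TCP position; "orientation": TCP orientation; "ft_force": force on the tool from outside, world axes, zero at the start; "torque": the same for the moment, N m; "finger_gap": opening from 0.0 (shut) to 1.0 (fully open); "finger_force": force on a finger pad.
Only numpy, scipy, OpenCV 4.12 (cv2) and the standard library are available. Lean on these libraries where they do the work, as an engineer would, in place of code of your own. Each camera call takes 0.05 s, during which the arm holds its last target. There are 200 camera calls.

## Working session

There is one attempt and no reset: what is moved stays moved. The work goes in short steps, each a Python script; the robot and the scene stay as the last script left them, time stands still between calls to the robot, and variables do not carry over. Pictures are saved under pics/ and viewed, at most 14 in all, crops included, and the job is handed in when it is done.

```bash
mkdir -p pics; ls; python3 - <<'E'
from plant import manip
import cv2,numpy as np
np.set_printoptions(precision=4,suppress=True)
for n in ("scene","top"):
    cv2.imwrite(f"pics/{n}0.png",manip.get_image(n))
for n in ("scene","top","wrist"): print(n,manip.camera_model(n))
s=manip.get_state();print(s)
E
```

```text
pics
scene {'mtx': array([[362.1285,   0.    , 323.7506],
       [  0.    , 362.1285, 200.1246],
       [  0.    ,   0.    ,   1.    ]]), 'xyz': array([1365.4779,  -10.5001,  596.5856]), 'rotation': array([0.7773, 0.828 , 1.5253])}
top {'mtx': array([[379.9741,   0.    , 324.8326],
       [  0.    , 379.9741, 195.6678],
       [  0.    ,   0.    ,   1.    ]]), 'xyz': array([ 426.615 ,  -74.8035, 1366.4718]), 'rotation': array([ 0.0693, -0.0827, -1.5858])}
wrist {'mtx': array([[309.7069,   0.    , 320.6235],
       [  0.    , 309.7069, 197.9692],
       [  0.    ,   0.    ,   1.    ]]), 'T_tool_cam': array([[   0.0001,    0.9451,    0.3268,   85.3051],
       [   1.    ,    0.0001,   -0.0004,    1.5015],
       [  -0.0004,    0.3268,   -0.9451, -131.4418],
       [   0.    ,    0.    ,    0.    ,    1.    ]])}
{'time_s': 0.1, 'joints': array([-1.2215,  0.5082, -0.2375,  1.501 ,  0.1257,  1.1489, -0.1548]), 'joint_velocities': array([ 0.0006, -0.0033, -0.002 , -0.0012, -0.0004,  0.003 , -0.0013]), 'tau': array([ -0.004 , -62.1845,  -2.1945, -25.0209,   0.0125,   0.0078,
        -0.    ]), 'ee_pos': array([150.8416, 606.086 , 241.5267]), 'orientation': array([-0.382 , -3.1181,  0.0025]), 'ft_force': array([ 0.5557, -0.2474, -0.4826]), 'torque': array([ 0.0637, -0.0519,  0.0046]), 'finger_force': 0.0, 'finger_gap': 0.9995830600929235}
```

View pics/scene0.png

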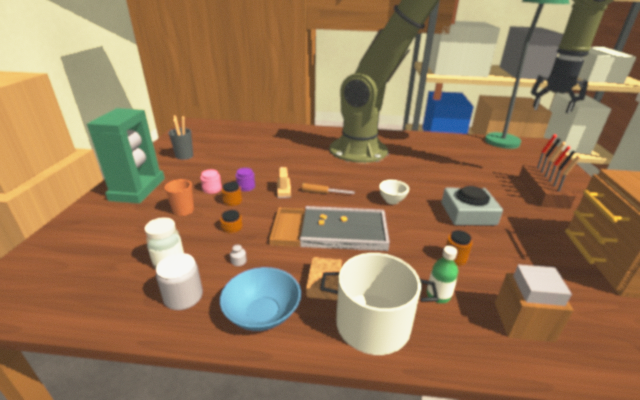

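View pics/top0.png

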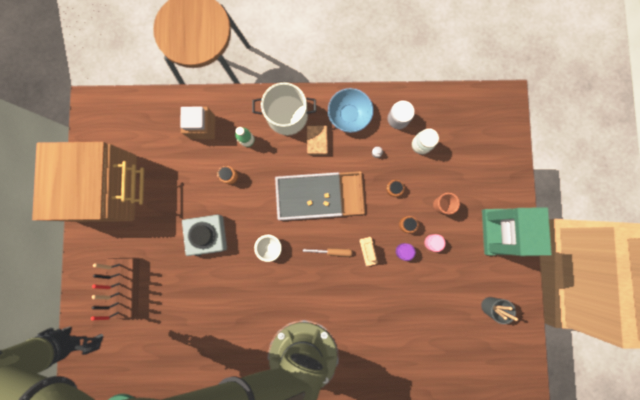

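The top view shows three amber, dark-lidded jars at (228,175), (396,187) and (410,225). The scraper is at (368,251), the plate at (310,197) with three chips near (310,203), (326,196) and (326,204), and the mixer pad at (202,235). Things that could be mistaken for a jar or the scraper are the purple jar (405,252), the pink jar (435,243), the terracotta cup (448,203), and the cork block (317,140), which is not the scraper. Next I'll make close crops and measurements.

```bash
cat > h.py <<'E'
from plant import manip
import cv2,numpy as np
from scipy.spatial.transform import Rotation as Ro
np.set_printoptions(precision=2,suppress=True)
CM={n:manip.camera_model(n) for n in("scene","top","wrist")}
def down(yaw):
    s,c=np.sin(yaw),np.cos(yaw)
    return Ro.from_matrix(np.array([[-s,c,0],[c,s,0],[0,0,-1]])).as_rotvec()
def cam(n,st=None):
    m=CM[n]
    if n!="wrist": return m["mtx"],np.array(m["xyz"]),Ro.from_rotvec(m["rotation"]).as_matrix()
    R=Ro.from_rotvec(st["orientation"]).as_matrix();T=m["T_tool_cam"]
    return m["mtx"],st["ee_pos"]+R@T[:3,3],R@T[:3,:3]
def cast(n,px,z,st=None):
    K,o,R=cam(n,st);p=np.atleast_2d(px).astype(float)
    u=(p[:,0]-K[0,2])/K[0,0];v=(p[:,1]-K[1,2])/K[1,1]
    if n=="wrist":
        r=np.hypot(u,v)+1e-9;d=np.c_[np.sin(r)*u/r,-np.sin(r)*v/r,-np.cos(r)]
    else: d=np.c_[u,-v,-np.ones(len(u))]
    d=d@R.T
    return o+d*((z-o[2])/d[:,2])[:,None]
def proj(n,P,st=None):
    K,o,R=cam(n,st);q=(np.atleast_2d(P)-o)@R;q=q*[1,-1,-1]
    if n=="wrist":
        rr=np.hypot(q[:,0],q[:,1])+1e-9;th=np.arctan2(rr,q[:,2]);u=q[:,0]/rr*th;v=q[:,1]/rr*th
    else: u=q[:,0]/q[:,2];v=q[:,1]/q[:,2]
    return np.c_[u*K[0,0]+K[0,2],v*K[1,1]+K[1,2]]
def blobs(m,amin=8):
    n,l,s,c=cv2.connectedComponentsWithStats(m.astype(np.uint8))
    return [(c[i],s[i],l==i) for i in range(1,n) if s[i,4]>=amin]
E
python3 - <<'E'
from h import *
im=cv2.imread("pics/top0.png")
c=cv2.resize(im[120:280,170:470],None,fx=2.66,fy=2.66,interpolation=cv2.INTER_CUBIC);cv2.imwrite("pics/crop1.png",c)
for nm,p,z in [("jarL",(228,175),60),("jarR1",(396,187),50),("jarR2",(410,225),50),("scr",(368,251),40),("plate",(309,197),20),("pad",(202,235),81),("mortar",(268,248),50),("base",(303,345),0)]:
    print(nm,cast("top",p,z)[0])
hsv=cv2.cvtColor(im,cv2.COLOR_BGR2HSV)
m=(hsv[...,0]>15)&(hsv[...,0]<32)&(hsv[...,1]>100)&(hsv[...,2]>130)
for c,s,_ in blobs(m,3):
    if 270<c[0]<420 and 160<c[1]<280: print("yel",c,s)
E
```

```text
jarL [630.37 247.43  60.  ]
jarR1 [ 580.47 -336.17   50.  ]
jarR2 [ 447.33 -380.08   50.  ]
scr [ 360.19 -233.34   40.  ]
plate [553.06 -30.92  20.  ]
pad [424.97 327.76  81.  ]
mortar [376.75 110.95  50.  ]
base [38.16 -2.84  0.  ]
yel [326.38 195.25] [325 193   4   5  16]
yel [309.22 202.5 ] [307 201   5   4  18]
yel [325.89 203.06] [324 201   5   5  18]
```

View pics/crop1.png

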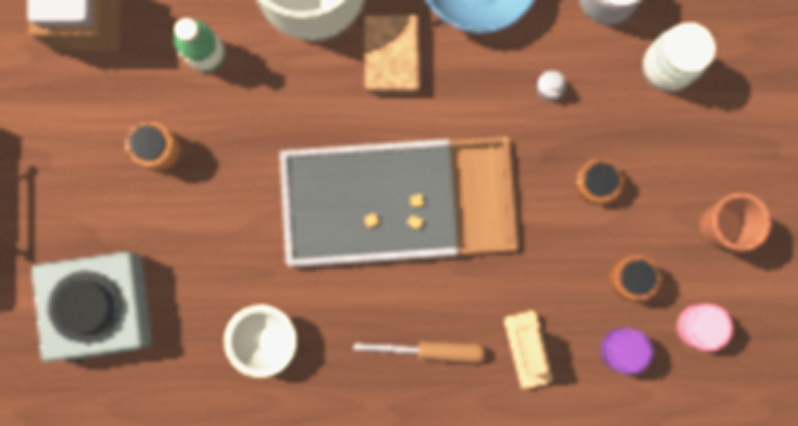

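```bash
cat > meas.py <<'E'
from h import *
def rect(m,n,z,st=None):
    cs,_=cv2.findContours(m.astype(np.uint8),cv2.RETR_EXTERNAL,cv2.CHAIN_APPROX_NONE)
    c=max(cs,key=cv2.contourArea)[:,0,:]
    P=cast(n,c,z,st)[:,:2]
    (cx,cy),(w,h),a=cv2.minAreaRect(P.astype(np.float32))
    if w<h: w,h,a=h,w,a+90
    return np.array([cx,cy]),w,h,(a+90)%180-90   # angle = long axis from world x, deg
def win(m,x0,x1,y0,y1):
    o=np.zeros_like(m);o[y0:y1,x0:x1]=m[y0:y1,x0:x1];return o
E
python3 - <<'E'
from meas import *
im=cv2.imread("pics/top0.png");hsv=cv2.cvtColor(im,cv2.COLOR_BGR2HSV);H,S,V=[hsv[...,i].astype(int) for i in range(3)]
plate=win((S<60)&(V<150),270,350,165,230)
print("plate",rect(plate,"top",20))
st=win((S<70)|((H>8)&(H<20)&(V>185)),270,368,165,225)
print("station+lips",rect(win(S<70,270,350,165,230),"top",26))
print("tray",rect(win((V>165)&(H>5)&(H<25)&(S>90),338,368,168,220),"top",20))
sc=win((H>15)&(H<32)&(V>150)&(S>50),350,385,230,275)
print("scraper",rect(sc,"top",40),sc.sum())
mx=win((S<60),180,230,210,262)
print("mixer",rect(mx,"top",59),mx.sum())
dk=win((V<70),180,225,215,255)
for c,s,_ in blobs(dk,10): print("pad dark",c,s,cast("top",c,70)[0],cast("top",c,81)[0])
for c,s,_ in blobs(win((V<80)&(S<110),210,425,165,240),10): print("dark",c,s,cast("top",c,58)[0])
sc=manip.get_image("scene");h2=cv2.cvtColor(sc,cv2.COLOR_BGR2HSV)
lid=(h2[...,2]<70)
for c,s,_ in blobs(win(lid,200,520,180,280),10): print("scene dark",c,s)
am=(h2[...,0]>3)&(h2[...,0]<20)&(h2[...,1]>190)&(h2[...,2]>90)
for c,s,_ in blobs(win(am,210,520,170,290),20): print("scene amber",c,s)
E
```

```text
plate (array([558.87, -32.52]), 218.93875122070312, 133.15065002441406, -87.11266422271729)
station+lips (array([555.98, -27.96]), 228.6996307373047, 158.8865966796875, -87.11473536491394)
tray (array([ 573.7 , -180.07]), 167.68443298339844, 82.36398315429688, 2.2937004566192627)
scraper (array([ 360.86, -233.68]), 92.24253845214844, 39.672935485839844, 12.701485633850098) 289
mixer (array([424.48, 327.38]), 141.9874267578125, 128.74539184570312, -82.75847339630127) 1539
pad dark [209.12 237.7 ] [201 227  14  19  89] [415.47 307.03  70.  ] [415.56 303.79  81.  ]
dark [395.97 187.15] [391 182  11  11  91] [ 579.   -334.45   58.  ]
dark [409.89 223.99] [405 219  11  11  96] [ 450.68 -377.97   58.  ]
dark [211.85 234.21] [210 228   5  12  52] [427.06 301.43  58.  ]
scene dark [230.47 186.28] [224 182  14   9  93]
scene dark [471.77 197.1 ] [457 188  31  17 327]
scene dark [230.19 215.52] [223 211  15  10 120]
scene dark [460.31 237.33] [452 232  18  12 172]
scene amber [232.17 197.61] [222 190  20  16 249]
scene amber [231.8 225.3] [220 216  23  17 237]
scene amber [461.18 251.36] [447 235  26  31 300]
```

```bash
python3 - <<'E'
from h import *
def tri(a,b):
    P=[cast("top",a,z)[0] for z in (0,100)];Q=[cast("scene",b,z)[0] for z in (0,100)]
    d1=P[1]-P[0];d2=Q[1]-Q[0]
    t=np.linalg.lstsq(np.c_[d1,-d2],Q[0]-P[0],rcond=None)[0]
    p,q=P[0]+t[0]*d1,Q[0]+t[1]*d2;return (p+q)/2,np.linalg.norm(p-q)
for n,a,b in [("R1",(396,187.1),(230.2,215.5)),("R2",(409.9,224),(230.5,186.3)),("L",(226.4,174.1),(460.3,237.3))]: print(n,*tri(a,b))
# wrist view above scraper
for p,y in [((380,-225,330),100),((380,-225,330),-80)]:
    print(manip.solve_ik(p,down(np.radians(y))))
manip.move_ptp((420,-200,300),down(np.radians(95)))
st=manip.get_state();im=manip.get_image("wrist");cv2.imwrite("pics/w1.png",im);np.save("w1.npy",st,allow_pickle=True)
print(st["time_s"],st["ee_pos"],st["orientation"],st["joints"])
E
```

```text
R1 [ 581.19 -336.97   36.53] 3.7679126466899544
R2 [ 450.29 -377.75   50.67] 3.954664835813578
L [633.85 255.73  62.72] 6.7181391715288745
[-0.35  0.25  1.07  1.8  -0.24  1.23  2.53]
[-0.34  0.25  1.06  1.8  -0.23  1.23 -0.61]
3.1417 [ 420.4  -199.4   299.86] [ 0.14 -3.14 -0.  ] [-0.25  0.28  0.85  1.81 -0.23  1.15  2.34]
```

View pics/w1.png

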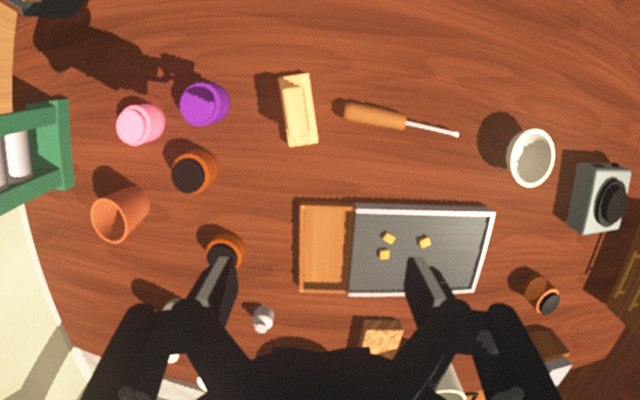

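The wrist view shows the scraper at (298,110), the plate with three chips at (388,237), (384,254) and (425,242), the mid jar at (192,173), the short jar at (222,248), and the pink and purple look-alikes at the upper left. Next I'll take one cleaner view over the plate and measure it.

```bash
python3 - <<'E'
from meas import *
manip.move_ptp((650,-70,230),down(np.radians(93)))
st=manip.get_state();im=manip.get_image("wrist");cv2.imwrite("pics/w2.png",im);np.save("w2.npy",st,allow_pickle=True)
print(st["time_s"],st["ee_pos"],st["joints"])
for y in(105,-75):
    print(y,manip.solve_ik((361,-234,60),down(np.radians(y))))
for y in(93,-87):
  for p in [(557,60,60),(557,-150,60)]:
    print(y,p,manip.solve_ik(p,down(np.radians(y))))
hsv=cv2.cvtColor(im,cv2.COLOR_BGR2HSV);H,S,V=[hsv[...,i].astype(int) for i in range(3)]
yel=(H>15)&(H<32)&(S>100)&(V>130)
for c,s,_ in blobs(yel,20): print("yel",c,s,cast("wrist",c,24,st)[0])
E
```

```text
4.25 [649.14 -72.   230.95] [-0.33  0.65  0.74  1.44 -0.45  1.22  2.09]
105 [ 0.41  0.49  0.16  2.23 -0.18  0.44  2.54]
-75 [-0.19  0.87  1.26  2.23 -1.1   0.95  0.46]
93 (557, 60, 60) [-0.54  0.71  0.63  1.9  -0.6   0.74  2.06]
93 (557, -150, 60) [-0.15  0.72  0.61  1.85 -0.58  0.76  2.4 ]
-87 (557, 60, 60) [-0.77  0.94  1.15  1.9  -1.02  1.04 -0.68]
-87 (557, -150, 60) [-0.38  0.95  1.15  1.86 -1.02  1.07 -0.33]
yel [311.48  62.04] [303  55  18  16 184] [529.03 -86.21  24.  ]
yel [366.   68.5] [357  61  19  16 187] [532.28 -27.62  24.  ]
yel [308.09  87.82] [301  81  15  15 185] [557.45 -88.48  24.  ]
yel [567.09 173.05] [557 165  24  31  79] [625.76 282.37  24.  ]
yel [324.09 247.48] [ 299  222   59   68 2369] [745.82 -61.32  24.  ]
yel [459.62 372.85] [452 366  14  15  26] [1010.17  204.97   24.  ]
```

View pics/w2.png

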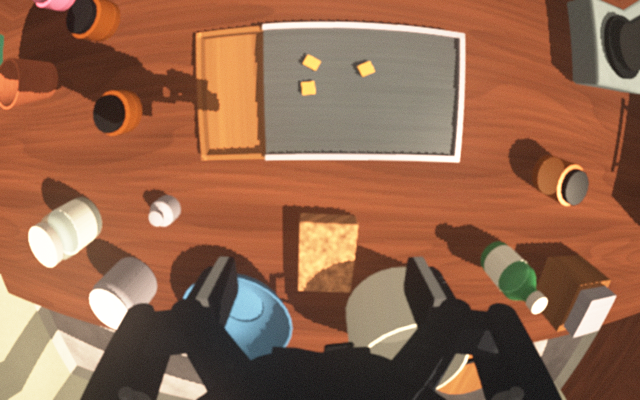

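```bash
python3 - <<'E'
from meas import *
st=np.load("w2.npy",allow_pickle=True).item();im=cv2.imread("pics/w2.png")
hsv=cv2.cvtColor(im,cv2.COLOR_BGR2HSV);H,S,V=[hsv[...,i].astype(int) for i in range(3)]
face=win((S<70)&(V<165),255,475,15,165);allp=win((S<70),255,475,15,165)
for nm,m,z in(("face",face,20),("all",allp,26)):
    m=cv2.morphologyEx(m.astype(np.uint8),cv2.MORPH_OPEN,np.ones((3,3)))
    print(nm,rect(m,"wrist",z,st))
# corners of outer in px by eye -> check expected
c,w,h,a=rect(cv2.morphologyEx(allp.astype(np.uint8),cv2.MORPH_OPEN,np.ones((3,3))),"wrist",26,st)
# mixer, jars from this view for cross-check with top view
for nm,p,z in (("short",(118,113),44),("mid",(84,18),58),("tall",(573,187),72)): print(nm,cast("wrist",p,z,st)[0])
# gap test of bottom corners
for nm,p in (("tl face",(263,24)),("bl face",(266,158)),("tr outer",(465,34)),("br outer",(461,161)),("tray l top",(197,34)),("tray l bot",(202,160))): print(nm,cast("wrist",p,22,st)[0])
E
```

```text
face (array([556.91, -26.69]), 220.83753967285156, 139.8059844970703, -86.74176788330078)
all (array([556.48, -24.2 ]), 226.71957397460938, 153.34017944335938, -86.96996831893921)
short [ 580.38 -313.65   44.  ]
mid [ 457.07 -362.48   58.  ]
tall [633.8  249.81  72.  ]
tl face [ 486.21 -141.07   22.  ]
bl face [ 637.38 -132.9    22.  ]
tr outer [474.54  86.85  22.  ]
br outer [626.54  97.33  22.  ]
tray l top [ 493.73 -217.78   22.  ]
tray l bot [ 641.82 -210.72   22.  ]
```

```bash
python3 - <<'E'
from meas import *
manip.move_ptp((440,-212,170),down(np.radians(104)))
st=manip.get_state();im=manip.get_image("wrist");cv2.imwrite("pics/w3.png",im);np.save("w3.npy",st,allow_pickle=True)
print(st["time_s"],st["ee_pos"])
hsv=cv2.cvtColor(im,cv2.COLOR_BGR2HSV);H,S,V=[hsv[...,i].astype(int) for i in range(3)]
sc=(H>14)&(H<34)&(V>120)&(S>50)
for c,s,m in blobs(sc,500): print(c,s,rect(m,"wrist",20,st),rect(m,"wrist",68,st))
E
```

```text
5.3167 [ 441.42 -211.82  170.65]
[320.21  94.08] [ 296   42   46  103 3863] (array([ 357.69, -232.93]), 94.54041290283203, 39.83436584472656, 12.889966011047363) (array([ 357.81, -232.54]), 78.4439468383789, 33.05216598510742, 12.889997482299805)
[424.88 123.79] [ 388  105   76   40 1042] (array([ 358.45, -127.81]), 81.66932678222656, 14.702017784118652, 84.9923324584961) (array([ 358.45, -145.31]), 67.76429748535156, 12.19884967803955, 84.99230194091797)
[572.64 195.5 ] [561 174  37  55 639] (array([371.4, 101.3]), 81.67086029052734, 49.46043395996094, -9.068572998046875) (array([369.19,  44.78]), 67.76557922363281, 41.03928756713867, -9.068572998046875)
[593.52 209.61] [ 576  184   37   54 1453] (array([381.3 , 158.97]), 82.44024658203125, 76.24406433105469, -60.449331283569336) (array([377.4 ,  92.64]), 68.40398406982422, 63.262733459472656, -60.44941711425781)
[318.36 276.79] [ 285  228   83   99 4868] (array([ 550.77, -182.38]), 124.8199234008789, 72.33796691894531, 2.3485920429229736) (array([ 518.02, -190.6 ]), 103.56805419921875, 60.021697998046875, 2.3485820293426514)
[  6.74 333.44] [  0 298  39  61 542] (array([1031.37, -846.87]), 388.8406066894531, 129.31370544433594, -30.460182189941406) (array([ 916.79, -741.95]), 322.6365661621094, 107.29682159423828, -30.460174560546875)
[ 48.24 382.7 ] [   0  354   91   46 2409] (array([1334.75, -949.52]), 1098.543212890625, 136.91580200195312, -40.962581634521484) (array([1168.52, -827.12]), 911.5052490234375, 113.60452270507812, -40.96257781982422)
```

View pics/w3.png

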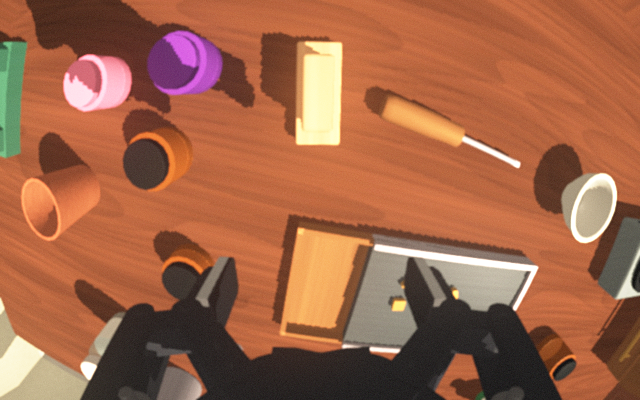

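The scraper is clean in view at (320,94). Its measured 94.5×39.8 mm matches the description, the centre is (357.7,−232.9), and the long axis is at 12.9°. Grasping it now.

```bash
cat >> h.py <<'E'
SC=np.array([556.7,-27.]);SY=np.radians(3.15)
def S2W(x,y): 
    c,s=np.cos(SY),np.sin(SY);return SC+[c*x-s*y,s*x+c*y]
def fz(): return np.mean([manip.get_state()["ft_force"][2] for _ in range(3)])
def touch(zlo,dF,step=0.7,ori=None):
    """go down in small steps till the upward force grew by dF"""
    f0=fz();p=manip.get_state()["ee_pos"].copy();z=p[2];f=f0
    while z>zlo:
        z-=step;manip.servo_line((p[0],p[1],z),ori,vel=20);f=fz()
        if f-f0>dF: break
    return z,f-f0
E
python3 - <<'E'
from h import *
o=down(np.radians(102.9));c=(357.7,-232.9)
manip.gripper_to(1.0)
manip.move_ptp((*c,110),o)
manip.servo_line((*c,38),o,vel=80)
manip.gripper_to(0.0,60)
s=manip.get_state();print(s["ee_pos"],s["finger_gap"],s["finger_force"],s["ft_force"],s["time_s"])
manip.servo_line((*c,110),o,vel=120)
s=manip.get_state();print(s["ee_pos"],s["finger_gap"],s["finger_force"],s["ft_force"],s["joints"])
o2=down(np.pi/2+SY)
p=S2W(-20,84)
manip.move_ptp((*p,110),o2)
manip.servo_line((*p,64),o2,vel=80)
print(touch(54,5,ori=o2))
s=manip.get_state();print(s["ee_pos"],p,s["ft_force"],s["time_s"],s["joints"])
cv2.imwrite("pics/sc2.png",manip.get_image("scene")[160:290,220:480].repeat(3,0).repeat(3,1))
E
```

```text
[ 357.93 -233.09   38.26] 0.27029468113068406 58.949334025382996 [-1.42 -0.95  4.73] 7.725
[ 357.49 -232.46  109.54] 0.2741605172002302 58.76001477241516 [ 0.84 -0.07 -1.96] [ 0.14  0.44  0.53  2.18 -0.38  0.61  2.75]
(np.float64(57.8595688330859), np.float64(6.221989566681384))
[532.37  55.44  58.33] [532.11  55.77] [-1.89  0.32  4.75] 12.725 [-0.49  0.66  0.54  1.96 -0.54  0.66  2.02]
```

View pics/sc2.png

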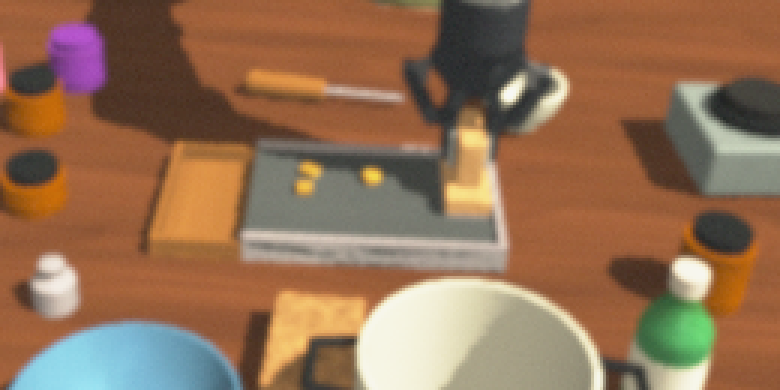

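The scraper is held upright and sits on the plate inside the +y lip (crop 470,180), with all three chips ahead of it. Sweeping in three lanes.

```bash
python3 - <<'E'
from h import *
o2=down(np.pi/2+SY)
first=True
for x in (-20,20,-20):
    if not first:
        manip.servo_line((*S2W(x,84),100),o2,vel=250)
        manip.servo_line((*S2W(x,84),62),o2,vel=90); print(touch(55,4,ori=o2))
    first=False
    z=manip.get_state()["ee_pos"][2]-0.3
    manip.servo_line((*S2W(x,-20),z),o2,vel=90);s=manip.get_state();print(s["ft_force"],s["ee_pos"])
    manip.servo_line((*S2W(x,-122),58.3),o2,vel=90);s=manip.get_state();print(s["ft_force"],s["ee_pos"])
    manip.servo_line((*S2W(x,-122),100),o2,vel=150)
    if x==20: 
        im=manip.get_image("top");cv2.imwrite("pics/t_mid.png",im)
manip.servo_line((*S2W(-20,-60),230),o2,vel=250)
im=manip.get_image("top");cv2.imwrite("pics/t2.png",im)
im=manip.get_image("scene");cv2.imwrite("pics/s2.png",im)
a=cv2.resize(im[170:290,210:410],None,fx=3.9,fy=3.9,interpolation=cv2.INTER_CUBIC);cv2.imwrite("pics/s2c.png",a)
s=manip.get_state();print(s["finger_gap"],s["time_s"])
E
```

```text
[-0.28  1.83  5.65] [538.12 -47.8   58.31]
[-0.45  0.56  4.43] [ 543.36 -150.18   58.32]
(np.float64(57.76914415304222), np.float64(5.930819850678871))
[-0.86  2.65  6.71] [577.94 -46.49  58.33]
[-0.6   1.92  4.72] [ 583.27 -148.17   58.37]
(np.float64(57.831813452176405), np.float64(5.095288953557383))
[-0.35  3.08  5.47] [538.12 -47.84  58.31]
[-0.76  1.18  4.41] [ 543.39 -150.15   58.35]
0.27577625821032936 28.8083
```

View pics/s2c.png

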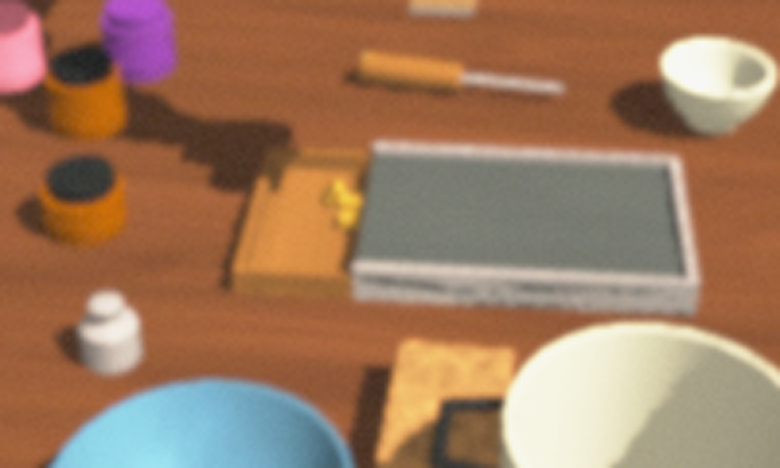

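The plate is clear in the crop and the three chips lie in the tray at (345,203). Putting the scraper back at its own spot, then looking at the tall jar.

```bash
cat >> meas.py <<'E'
def lidfind(im,n,z,guess,st=None,name=None):
    """dark lid disc nearest the guessed pixel -> centre on plane z, diameter"""
    hsv=cv2.cvtColor(im,cv2.COLOR_BGR2HSV);m=(hsv[...,2]<95)&(hsv[...,1]<110)
    m=cv2.morphologyEx(m.astype(np.uint8),cv2.MORPH_OPEN,np.ones((3,3)))
    g=proj(n,[*guess,z],st)[0]
    b=min(blobs(m,40),key=lambda b:np.hypot(*(b[0]-g)))
    cs,_=cv2.findContours(b[2].astype(np.uint8),cv2.RETR_EXTERNAL,cv2.CHAIN_APPROX_NONE)
    P=cast(n,cs[0][:,0,:],z,st)[:,:2].astype(np.float32)
    (cx,cy),(a,bb),_=cv2.fitEllipse(P)
    return np.array([cx,cy]),(a,bb),b[0],g
E
python3 - <<'E'
from meas import *
o=down(np.radians(102.9));c=(357.7,-232.9)
manip.move_ptp((*c,110),o)
manip.servo_line((*c,43),o,vel=80); print(touch(36.5,3,ori=o))
manip.gripper_to(0.8)
manip.servo_line((*c,140),o,vel=150)
s=manip.get_state();print(s["time_s"])
manip.move_ptp((600,100,260),down(np.radians(93)))
manip.move_ptp((715,245,210),down(np.radians(93)))
manip.gripper_to(1.0)
st=manip.get_state();im=manip.get_image("wrist");cv2.imwrite("pics/w4.png",im);np.save("w4.npy",st,allow_pickle=True)
t=manip.get_image("top");cv2.imwrite("pics/t4.png",t)
print(st["time_s"],st["ee_pos"],st["joints"],lidfind(im,"wrist",72,(633,250),st))
print(cast("top",(243,137),120))
E
```

```text
(np.float64(37.661529267599825), np.float64(11.792168830216138))
34.1583
36.85 [715.02 244.04 211.23] [-0.62  0.8   0.59  1.13 -0.43  1.32  1.55] (array([634.27, 258.9 ]), (43.176090240478516, 43.738487243652344), array([340.36, 100.36]), array([330.26,  98.34]))
[[748.47 183.63 120.  ]]
```

View pics/w4.png

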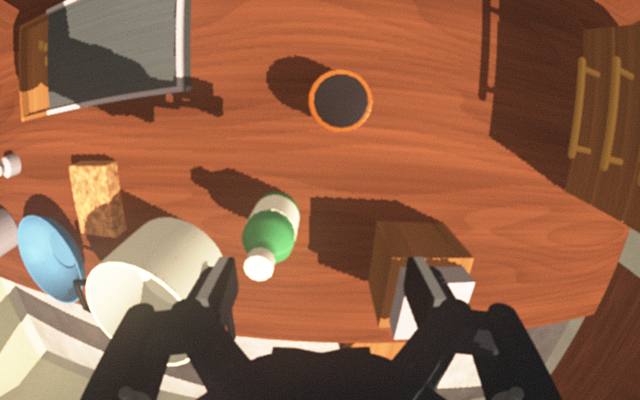

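The tall jar's lid is at (340,100), which gives (634,259), and it's clear of the oil bottle. Next I'll measure the mixer from above.

```bash
python3 - <<'E'
from meas import *
manip.move_ptp((512,322,230),down(np.radians(93)))
st=manip.get_state();im=manip.get_image("wrist");cv2.imwrite("pics/w5.png",im);np.save("w5.npy",st,allow_pickle=True)
print(st["time_s"],st["ee_pos"],st["joints"],lidfind(im,"wrist",69,(425,327),st))
hsv=cv2.cvtColor(im,cv2.COLOR_BGR2HSV);H,S,V=[hsv[...,i].astype(int) for i in range(3)]
g=proj("wrist",[425,327,69],st)[0].astype(int)
m=(S<70)&(V>90)
for c,s,mm in blobs(m,1000): print("grey",c,s,rect(mm,"wrist",59,st))
E
```

```text
37.825 [513.28 321.54 230.38] [-1.    0.56  0.66  1.58 -0.37  1.13  1.37] (array([423.01, 333.4 ]), (75.86382293701172, 91.57096862792969), array([336.29,  89.33]), array([329.53,  91.33]))
grey [143.47  51.77] [ 111   13   67   78 4017] (array([377.49, 124.06]), 86.72221374511719, 86.46145629882812, -65.14047241210938)
grey [342.62  94.13] [  271    29   137   130 10472] (array([424.53, 338.31]), 127.89144134521484, 122.8460693359375, -82.41003322601318)
grey [632.69 133.06] [ 619   63   21  121 1443] (array([398.94, 779.57]), 191.79193115234375, 68.61296081542969, 16.80319595336914)
grey [ 95.18 190.02] [   28   133   128   113 11120] (array([543.06,  16.36]), 219.0790557861328, 139.77810668945312, -86.92822170257568)
grey [ 40.62 350.85] [   0  285   98  115 7604] (array([1225.78, -572.67]), 1347.1007080078125, 291.5913391113281, -43.07579803466797)
grey [177.64 378.5 ] [ 156  353   42   47 1390] (array([891.42,  98.7 ]), 201.19715881347656, 73.22044372558594, -25.791290283203125)
```

View pics/w5.png

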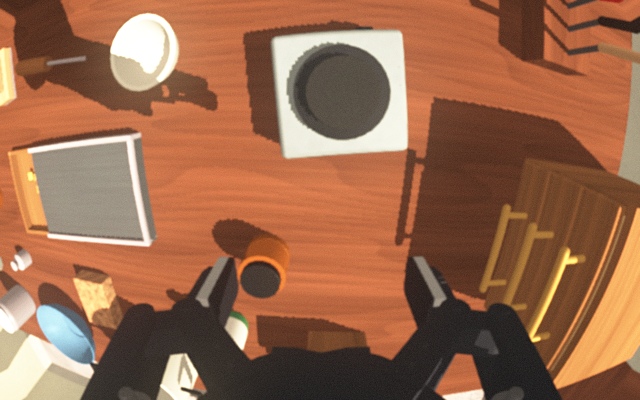

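The mixer is face-on with its pad and collar disc around (345,92), and the shadow on its left skews the dark mask. I'll cross-check the numbers before using it.

```bash
python3 - <<'E'
from meas import *
from scipy.optimize import least_squares
st=np.load("w5.npy",allow_pickle=True).item();im=cv2.imread("pics/w5.png")
hsv=cv2.cvtColor(im,cv2.COLOR_BGR2HSV);H,S,V=[hsv[...,i].astype(int) for i in range(3)]
pl=win((S<70)&(V<165),20,150,130,245)
print("plate from w5",rect(cv2.morphologyEx(pl.astype(np.uint8),cv2.MORPH_OPEN,np.ones((3,3))),"wrist",20,st))
for r in (60,75,92,110,125): print(r,V[r,284:400:4])
m=cv2.morphologyEx(((V<110)&(S<80)).astype(np.uint8),cv2.MORPH_OPEN,np.ones((3,3)));b=min(blobs(m,500),key=lambda b:np.hypot(*(b[0]-[340,92])))
cs,_=cv2.findContours(b[2].astype(np.uint8),cv2.RETR_EXTERNAL,cv2.CHAIN_APPROX_NONE)
c=cs[0][:,0,:];c=c[c[:,0]>345];P=cast("wrist",c,69,st)[:,:2]
r=least_squares(lambda q:np.hypot(*(P-q[:2]).T)-46,[424,335],loss="soft_l1");print("collar",r.x,np.sqrt(np.mean(r.fun**2)),len(c),b[1])
t=cv2.imread("pics/t4.png");T=cv2.cvtColor(t,cv2.COLOR_BGR2HSV).astype(int)
pp=win((T[...,1]<60),180,230,210,262)
q=np.argwhere(pp);print(q.min(0),q.max(0))
for nm,g,z in (("tall",(634,258),72),("mid",(450,-378),58),("short",(580,-335),44)): print(nm,lidfind(t,"top",z,g))
E
```

```text
plate from w5 (array([558.77, -29.83]), 210.98622131347656, 138.1598358154297, -87.14633417129517)
60 [240 241 238 207 136 123  84  67  69  63  80  92  90  86  86  89  93  85
  90  86  89  94  96 105 243 239 240 240 240]
75 [242 232 133  98  59  61  61  86  92  87  88  90  91  92  86  87  89  84
  87  86  84  88  89  92  91  89 239 241 241]
92 [244 131 126  75  62  61  85  88  96  87  86  90  83  90  89  97  87  90
  89  89  89  89  85  94  94  96  95 243 243]
110 [239 240 170 114  86  74  58  83  89  91  90  88  92  82  94  82  85  87
  91  83  89  92  90  97  90  92 243 245 246]
125 [237 238 238 240 240 206  85  82  85  81  86  80  93  92  88  94  91  84
  89  93  97  96  95 159 246 246 246 246 246]
collar [424.7  335.99] 0.7055039002346317 125 [ 293   45   96   94 7108]
[210 180] [261 226]
tall (array([632.65, 244.95]), (15.41086483001709, 32.450557708740234), array([227.83, 173.83]), array([224.07, 173.48]))
mid (array([ 450.84, -377.65]), (35.82826232910156, 39.36444854736328), array([409.81, 223.95]), array([409.9 , 224.19]))
short (array([ 580.85, -337.01]), (35.4565544128418, 38.27737045288086), array([395.88, 187.12]), array([395.34, 187.34]))
```

```bash
cat > jar.py <<'E'
from meas import *
PAD=np.array([424.7,336.3])
def tell(t=""): s=manip.get_state();print(t,s["time_s"],s["ee_pos"],"gap",round(s["finger_gap"],3),"ff",round(s["finger_force"],1),s["ft_force"])
def pick(c,g,yaw,zc=110):
    """g: TCP height over the jar's underside"""
    o=down(np.radians(yaw));manip.move_ptp((*c,zc+g),o)
    manip.servo_line((*c,g),o,vel=100);manip.gripper_to(0.0,60);tell("grip")
    manip.servo_line((*c,g+110),o,vel=150);tell("lift")
def press(g,yaw):
    o=down(np.radians(yaw));manip.move_ptp((*PAD,g+115),o)
    manip.servo_line((*PAD,g+84),o,vel=80);f0=fz();z=g+82
    while z>g+68:
        manip.servo_line((*PAD,z),o,vel=25);f=fz()-f0
        print(round(z-g,1),round(f,1),end="; ")
        if f>22: break
        z-=1
    manip.pause(3.6);tell("\nheld");print(fz()-f0)
    manip.servo_line((*PAD,g+115),o,vel=60)
def place(xy,g,yaw):
    o=down(np.radians(yaw));manip.move_ptp((*xy,g+70),o)
    manip.servo_line((*xy,g+25),o,vel=100);print(touch(g+17,3,ori=o));tell("down")
    manip.gripper_to(0.75);manip.servo_line((*xy,g+120),o,vel=150);tell("left")
E
python3 - <<'E'
from jar import *
pick((634.3,258.9),34,93)
s=manip.get_image("scene");cv2.imwrite("pics/s5.png",s)
press(34,93)
tell()
E
```

```text
grip 40.1917 [634.92 258.71  35.02] gap 0.667 ff 64.3 [-1.06 -0.48  5.67]
lift 41.075 [633.46 258.95 142.73] gap 0.664 ff 64.3 [ 0.7  -0.35 -3.64]
82 0.9; 81 6.8; 80 7.5; 79 8.5; 78 8.6; 77 9.4; 76 9.8; 75 10.7; 74 12.0; 73 17.4; 72 26.4; 
held 48.9 [425.   336.41 107.82] gap 0.668 ff 67.1 [-5.85 -3.04 22.72]
26.40514759125486
 49.7667 [424.41 336.26 148.68] gap 0.663 ff 64.5 [-0.19  0.42 -2.73]
```

```bash
python3 - <<'E'
from jar import *
place(S2W(-33,70),34,93)
# view of mid jar
manip.move_ptp((535,-365,200),down(np.radians(93)));manip.gripper_to(1.0)
st=manip.get_state();im=manip.get_image("wrist");cv2.imwrite("pics/w6.png",im);np.save("w6.npy",st,allow_pickle=True)
print(st["time_s"],st["ee_pos"],st["joints"],lidfind(im,"wrist",58,(453,-370),st),lidfind(im,"wrist",44,(580,-325),st))
E
```

```text
(np.float64(54.25074363968529), np.float64(9.442731693381933))
down 53.3083 [520.14  41.39  54.92] gap 0.665 ff 65.4 [-2.3   0.93  6.81]
left 54.3667 [519.41  41.35 153.33] gap 0.751 ff 0.0 [-0.23 -0.18  0.6 ]
56.2333 [ 535.37 -364.36  200.05] [ 0.22  0.64  0.61  1.5  -0.39  1.12  2.53] (array([ 449.79, -375.13]), (43.611045837402344, 43.97700881958008), array([311.45,  93.47]), array([317.1 ,  97.38])) (array([ 578.9 , -334.41]), (43.296600341796875, 45.44120407104492), array([345.79, 225.58]), array([354.91, 227.54]))
```

View pics/w6.png

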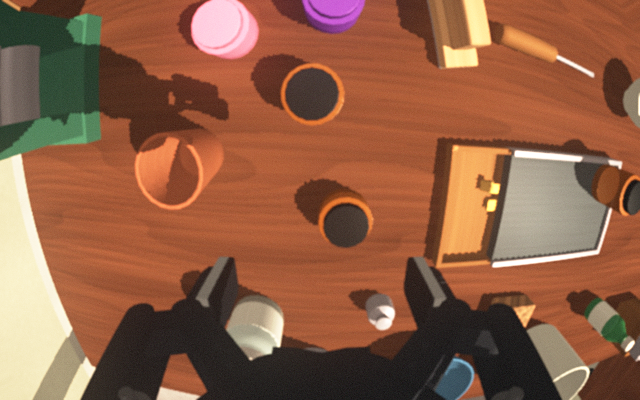

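The mid jar is at (311,93), giving (450,−375), and the short jar is at (346,222). Both are upright and clear, and the tall jar stands on the plate at (630,190). Carrying on with the mid jar.

```bash
sed -i 's/g+110),o,vel=150)/g+180),o,vel=200)/; s/PAD,g+115),o)/PAD,g+160),o)/; s/PAD,g+115),o,vel=60)/PAD,g+150),o,vel=100)/; s/(\*xy,g+70),o)/(*xy,g+130),o)/' jar.py
python3 - <<'E'
from jar import *
pick((449.8,-375.1),25,93)
press(25,93)
tell()
place(S2W(33,20),25,93)
manip.move_ptp((662,-325,200),down(np.radians(93)));manip.gripper_to(1.0)
st=manip.get_state();im=manip.get_image("wrist");cv2.imwrite("pics/w7.png",im);np.save("w7.npy",st,allow_pickle=True)
print(st["time_s"],st["ee_pos"],st["joints"],lidfind(im,"wrist",44,(579,-334),st))
E
```

```text
grip 58.425 [ 450.2  -375.78   26.09] gap 0.661 ff 63.2 [-0.67  0.1   6.39]
lift 59.475 [ 449.35 -374.31  203.74] gap 0.661 ff 64.2 [-0.7   0.42 -3.3 ]
82 -0.2; 81 5.5; 80 7.5; 79 7.0; 78 8.1; 77 8.0; 76 9.5; 75 9.9; 74 10.8; 73 16.1; 72 27.1; 
held 69.45 [424.93 336.39  98.93] gap 0.664 ff 67.1 [-5.83 -2.49 24.21]
26.65297469962375
 70.3833 [424.27 336.1  174.19] gap 0.663 ff 64.4 [-0.05 -0.36 -2.63]
(np.float64(45.72632522706408), np.float64(7.4973185049064295))
down 74.75 [589.06  -5.33  46.11] gap 0.664 ff 64.7 [-1.79 -0.41  3.73]
left 75.8 [588.06  -4.93 144.27] gap 0.751 ff 0.0 [-0.17  0.51 -0.36]
77.4083 [ 662.32 -324.11  200.1 ] [ 0.19  0.76  0.5   1.21 -0.36  1.25  2.31] (array([ 580.06, -334.21]), (43.36798858642578, 43.881736755371094), array([312.43,  97.11]), array([312.67,  96.01]))
```

View pics/w7.png

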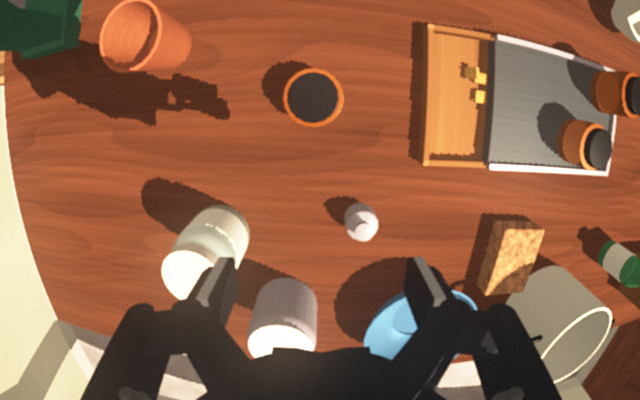

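The short jar is alone at (312,97), giving (580,−334). The three chips are still in the tray and both placed jars stand on the plate. Now the short jar.

```bash
python3 - <<'E'
from jar import *
pick((580.0,-334.2),16,93)
press(16,93)
place(S2W(-33,-40),16,93)
manip.move_ptp((480,-250,330),down(np.radians(93)))
im=manip.get_image("scene");t=manip.get_image("top");cv2.imwrite("pics/s8.png",im);cv2.imwrite("pics/t8.png",t)
a=cv2.resize(im[155:290,200:500],None,fx=2.6,fy=2.6,interpolation=cv2.INTER_CUBIC)
cv2.imwrite("pics/end.png",a);tell()
E
```

```text
grip 79.6083 [ 580.48 -334.85   17.21] gap 0.662 ff 64.1 [-0.18  1.38  4.8 ]
lift 80.6583 [ 579.45 -333.52  194.53] gap 0.662 ff 64.0 [ 0.67  0.36 -2.29]
82 -0.0; 81 5.1; 80 5.8; 79 6.8; 78 8.2; 77 8.6; 76 9.1; 75 10.5; 74 10.4; 73 17.6; 72 26.2; 
held 90.55 [424.94 336.39  90.  ] gap 0.659 ff 67.0 [-6.34 -3.04 24.93]
26.53394919024969
(np.float64(36.626643245005425), np.float64(6.775229687861294))
down 95.975 [526.35 -68.85  37.15] gap 0.662 ff 64.9 [-3.13  1.25  5.3 ]
left 97.0333 [525.52 -68.42 135.36] gap 0.75 ff 0.0 [-0.25 -0.59  0.98]
 98.1833 [ 480.54 -248.08  328.3 ] gap 0.748 ff 0.0 [ 0.72  0.74 -0.38]
```

View pics/end.png

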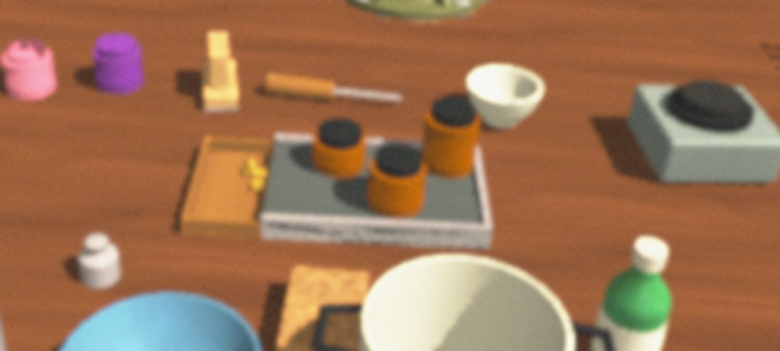

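All three jars stand upright on the cleared plate, at crop (338,147), (397,180) and (452,135). The chips are in the tray at (256,175), the scraper stands clear at (220,75), and the bystanders look undisturbed. Handing in.

```bash
python3 -c "
from plant import manip
print(manip.hand_in())"
```

```text
the job is handed in; nothing more can be done
None
```

The job is handed in: the three offcuts are in the tray, all three jars were pressed tallest first and held down over three seconds each, and they stand upright on the plate with the scraper back on the bench, at about 98 s of the 210 s allowed.

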